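# Count along the divider rack and push the jar into the third gap

### The job

Count off to the third gap of the divider rack: run one fingertip along its front posts from the rack's left end (your left, facing it from the robot), touching the first, second and third post in turn as you count the gaps. Then put the loose jar that stands in front of the rack away there: push it along the table into the third gap, the one just past the third post, until it is home against the jar already there. Only touch and push: the jar stays upright on the table and is never picked up, and all the other jars and goods stay where they are.

Things in the scene. Friction and masses are not known exactly. Their poses are not given: they have to be found in the camera images.
- rack: Divider rack, fixed: seven steel dividers about 72 mm apart on a rear aluminium rail (front face 100 mm behind the line of front posts, 40 mm high, clear ticket strip to 62 mm) make six gaps, open to the robot, floored by the table. Origin: on the table, middle of the line of posts. +x runs into the gaps away from the robot, +y along the posts to the robot's left, z up.
- divider_1: The first (left end) divider from the left. Round upright front post, 12 mm across, 55 mm high; a web 3 mm thick and 38 mm high runs back from it to the rear rail. Fixed, up to 4 mm off the even spacing. Origin: axis of the post, at table height; axes as the rack's. The first gap is to its right.
- divider_2: The second divider from the left. Round upright front post, 12 mm across, 55 mm high; a web 3 mm thick and 38 mm high runs back from it to the rear rail. Fixed, up to 4 mm off the even spacing. Origin: axis of the post, at table height; axes as the rack's. It parts the first and second gaps.
- divider_3: The third divider from the left. Round upright front post, 12 mm across, 55 mm high; a web 3 mm thick and 38 mm high runs back from it to the rear rail. Fixed, up to 4 mm off the even spacing. Origin: axis of the post, at table height; axes as the rack's. It parts the second and third gaps: the left side of the third gap.
- divider_4: The fourth divider from the left. Round upright front post, 12 mm across, 55 mm high; a web 3 mm thick and 38 mm high runs back from it to the rear rail. Fixed, up to 4 mm off the even spacing. Origin: axis of the post, at table height; axes as the rack's. It parts the third and fourth gaps: the right side of the third gap.
- jar: The jar to put away: the only one outside the rack, on the table on the robot's side of the posts, somewhere from before the third gap to the right end; its centre 65 to 100 mm before the line of posts. Loose, 60 to 140 g. 46 mm across and 44 mm high (round amber jar with paper band, black screw lid, upright). Origin: centre of its underside.
- jar_behind: The jar already in the third gap, standing at its back, within 2 mm of the rear rail. Loose. With the new jar touching it, the new jar's centre lies about 30 mm behind the line of posts. 46 mm across and 44 mm high (round amber jar with paper band, black screw lid, upright). Origin: centre of its underside.
- jar_lane1: Bystander: a loose jar at the back of the first gap. 46 mm across and 44 mm high (round amber jar with paper band, black screw lid, upright). Origin: centre of its underside.
- jar_lane2: Bystander: a loose jar at the back of the second gap. 46 mm across and 44 mm high (round amber jar with paper band, black screw lid, upright). Origin: centre of its underside.
- jar_lane4: Bystander: a loose jar at the back of the fourth gap. 46 mm across and 44 mm high (round amber jar with paper band, black screw lid, upright). Origin: centre of its underside.
- jar_lane4_front: Bystander: a loose jar at the front of the fourth gap, its front edge about level with the posts. 46 mm across and 44 mm high (round amber jar with paper band, black screw lid, upright). Origin: centre of its underside.
- jar_lane6: Bystander: a loose jar at the back of the sixth gap. 46 mm across and 44 mm high (round amber jar with paper band, black screw lid, upright). Origin: centre of its underside.
- carton: Bystander: a small upright carton, 36 x 36 x 88 mm high, loose on the table to the left of the work. Origin: centre of its underside.
- tube: Bystander: a white squeeze tube standing on its black cap, 38 mm across, 105 mm high, loose on the table to the right, near the robot. Origin: centre of its underside.
There are look-alikes about, which are no part of the job. What is shaped like the divider_1 but purple is not meant. What is shaped like the jar but red is not meant.

How it is judged:
On the way, in this order (a step that is already met when the one before it is completed fails the run):
1. a fingertip touches the first post from the left (contact force between the fingers and divider_1 above 0.2 N).
2. a fingertip touches the second post from the left (contact force between the fingers and divider_2 above 0.2 N).
3. a fingertip touches the third post from the left (contact force between the fingers and divider_3 above 0.2 N).
4. the jar stands in the third gap, home against the jar behind it (x of jar in the frame of rack above 0.02 m and y of jar in the frame of divider_3 below -0.018 m and y of jar in the frame of divider_4 above 0.018 m and horizontal distance between jar and jar_behind below 0.054 m and angle between jar's own z axis and vertical below 0.1 rad), for 0.2 s.
At the end, for the whole second after the job is handed in: First, second and third posts touched in that order; then the jar upright and at rest on the table between the third and fourth dividers, its centre 20 mm or more behind the line of posts and its side within 8 mm of the jar behind it, which still stands at the back of the gap (all of step 4 and linear speed of jar below 0.01 m/s and height (world z) of each of jar, jar_behind below 0.005 m and angle between jar_behind's own z axis and vertical below 0.1 rad and x of jar_behind in the frame of rack above 0.062 m).
It fails at once if the jar is lifted off the table or tipped (height (world z) of jar above 0.012 m or angle between jar's own z axis and vertical above 0.4 rad).
It fails at once if the jar already in the third gap is lifted, tipped or taken out (height (world z) of jar_behind above 0.012 m or distance of jar_behind from where it was at the start of the episode above 0.03 m or angle between jar_behind's own z axis and vertical above 0.4 rad).
It fails at once if another jar, the carton or the tube is moved by more than 15 mm or tipped (distance of any of jar_lane1, jar_lane2, jar_lane4, jar_lane4_front, jar_lane6, carton, tube from where it was at the start of the episode above 0.015 m or angle between any of jar_lane1, jar_lane2, jar_lane4, jar_lane4_front, jar_lane6, carton, tube's own z axis and vertical above 0.3 rad).
It also fails if it takes over 72 s, if anything falls off the work surface, if the arm or the gripper's body presses on something with over 40 N, if the wrist force passes 120 N, or if a joint passes its speed limit or range.

### The arm

A 7-joint arm with a two-finger parallel gripper is mounted at the origin on the work surface. World frame = base frame: x ahead of the robot, y to its left, z up, the work surface at z = 0. Lengths are in m, angles in rad, forces in N, time in s.
With the tool pointing down it reaches from about 0.4 to 0.9 m from the base axis. Payload 5.6 kg.
Tool frame: the origin (TCP) lies midway between the tips of the shut fingers; the grasp point (between the pads) lies 19 mm behind it; y points along the fingers, z is the direction in which the jaws open and shut, and the axes are right-handed (so a half turn about y gives the same grasp; the last joint's range is limited). The gripper opens to 92 mm and grips with 3 to 60 N. Pads are 20 mm wide; open, the fingers measure 128 mm over their backs; the gripper's body (75 mm by 189 mm) begins 69 mm behind the grasp point.
Start: joints at [-1.158, 0.468, -0.012, 1.603, 0.006, 1.071, -0.056], TCP at [0.286, 0.584, 0.215] pointing down, gripper open.
Joint ranges: [-2.53, 2.53], [-0.31, 2.02], [-1.57, 1.55], [0.28, 2.44], [-1.29, 4.43], [0.15, 1.84], [-2.92, 2.92]. Speed limits (rad/s): [2.57, 2.57, 3.14, 3.14, 3.14, 3.14, 3.14].

### API

Orientations are given as a 3x3 rotation matrix whose columns are the frame's x, y, z axes.
In Python, from station import env, effector, solver, viewer, workorder, search_frame, tip_of gives the robot as it stands. Calls block until the motion is done:
- env.reach(position, orientation): joint-space move of the TCP to a pose.
- env.movel(position, frame=None, rate=0.15): straight line of the TCP; frame=None keeps the orientation; rate is the mean speed in m/s.
- env.goto_joints(angles): joint-space move.
- effector.release() and effector.grasp(squeeze=None): open the fingers fully, or close them until they stop; squeeze is the grip in N (None keeps the last).
- env.pause(seconds).
- solver.inverse_kinematics(position, orientation): joint angles nearest the present ones, or None.
- env.sense(): the state.
- viewer.read_camera(name): name is "scene" or "top" or "wrist"; returns (picture, depth): 400x640x3 uint8, red, green, blue; 400x640 float32, m along the optical axis (not along the pixel's ray), 0 where there is no reading.
- viewer.camera_info(name): a dict with "intrinsics" (3x3 intrinsics, pixels), "eye" and "rotation" of the camera in the world; the wrist camera has in their place "T_tool_cam" (4x4, takes a point from camera to tool coordinates, whose origin is the TCP and whose axes are the tool frame's). Camera axes: x right, y up, looking along -z (the intrinsics and any distortion apply to the point x, -y, -z); pixel columns grow to the right and rows downward; lengths in m; the calibration is good to about 2 mm. A picture is of the moment at which its call begins: read the wrist's pose just before it. camera_info takes no time and is no camera call.
A pose or a line that the arm cannot do raises env.PlanningError and nothing moves.
- workorder.finish_job(): hands the job in, once; it reports no verdict.
Trained networks look in the newest picture that a camera, given by its name, has taken for a name from the list of things; names that differ only in an ending like _2 or _b are one class to them, and where a whole thing is asked for, a point or a joint stands for the part that bears it (a point fixed in the world has none). Each returns a list of dicts, best first, with "score" (0 to 1); they miss things now and then, are a little off and sometimes report something else, mostly with a low value. They report only what shows in the picture. A call takes as long as a camera call. They do not tell look-alikes from the thing itself.
- search_frame(camera, name): "at" ([x, y, z] in m, in world coordinates, good to about 4 mm: the middle of the surface that is visible of it).
- tip_of(camera, name): "at" ([x, y, z] in m, in world coordinates, good to about 4 mm: a listed point, or the origin of a listed thing).
The state is a dict: "t": time; "joint_positions": joint angles; "joint_velocities": joint speeds; "tau": joint torques, N m; "ee_pos": TCP position; "tcp_rot": TCP orientation; "wrist_force": force on the tool from outside, world axes, zero at the start; "moment": the same for the moment, N m; "gripper_width": finger opening in m.
Only numpy, scipy, OpenCV 4.12 (cv2) and the standard library are available. Lean on these libraries where they do the work, as an engineer would, in place of code of your own. Each camera call takes 0.05 s, during which the arm holds its last target.

## Working session

There is one attempt and no reset: what is moved stays moved. The work goes in short steps, each a Python script; the robot and the scene stay as the last script left them, time stands still between calls to the robot, and variables do not carry over. Pictures are saved under pics/ and viewed, and the job is handed in when it is done.

```bash
mkdir -p pics; ls
python3 - <<'E'
from station import env, effector, solver, viewer
import cv2, numpy as np
s=env.sense();print(s)
for n in("scene","top"):
    p,d=viewer.read_camera(n);cv2.imwrite(f"pics/{n}0.png",p[...,::-1]);np.savez(f"{n}0.npz",p=p,d=d)
    print(n,viewer.camera_info(n))
print(viewer.camera_info("wrist"))
E
```

```text
pics
{'t': 0.0, 'joint_positions': array([-1.15796561,  0.46835533, -0.01160902,  1.60363226,  0.00604796,
        1.07136305, -0.05630091]), 'joint_velocities': array([-0.00059923,  0.00040947,  0.00191342,  0.00062117, -0.00048   ,
       -0.00136365,  0.00221148]), 'tau': array([-5.30388006e-04, -5.20565844e+01, -1.24849915e-02, -2.43750948e+01,
       -5.66264475e-02,  1.72548846e-02,  1.63190512e-04]), 'ee_pos': array([0.28595336, 0.58307876, 0.21365095]), 'tcp_rot': array([[ 8.97879722e-01, -6.11649434e-04,  4.40240425e-01],
       [-4.40240820e-01, -1.61238289e-03,  8.97878288e-01],
       [ 1.60649380e-04, -9.99998513e-01, -1.71699895e-03]]), 'wrist_force': array([0.08470652, 0.55629839, 0.36762091]), 'moment': array([-0.03927802,  0.04544455,  0.00461965]), 'gripper_width': 0.09209769844590501}
scene {'intrinsics': array([[500.51042012,   0.        , 315.98057207],
       [  0.        , 500.51042012, 198.30003031],
       [  0.        ,   0.        ,   1.        ]]), 'eye': array([1.02877893, 0.3714849 , 1.06364962]), 'rotation': array([[-0.56868847, -0.70645504,  0.42132494
[... 313 characters left out ...]
,  1.35432797]), 'rotation': array([[-0.02730935,  0.97604097, -0.2158662 ],
       [-0.99961863, -0.0275498 ,  0.00189561],
       [-0.00409688,  0.21583565,  0.97642111]])}
{'intrinsics': array([[294.68685387,   0.        , 321.88602861],
       [  0.        , 294.68685387, 203.34369889],
       [  0.        ,   0.        ,   1.        ]]), 'T_tool_cam': array([[ 6.31193740e-04, -9.69803842e-01, -2.43885442e-01,
        -6.75854379e-02],
       [-4.22046266e-05,  2.43885464e-01, -9.69804041e-01,
        -1.69720855e-01],
       [ 9.99999800e-01,  6.22427334e-04,  1.13008769e-04,
         1.22394533e-04],
       [ 0.00000000e+00,  0.00000000e+00,  0.00000000e+00,
         1.00000000e+00]])}
```

View pics/scene0.png

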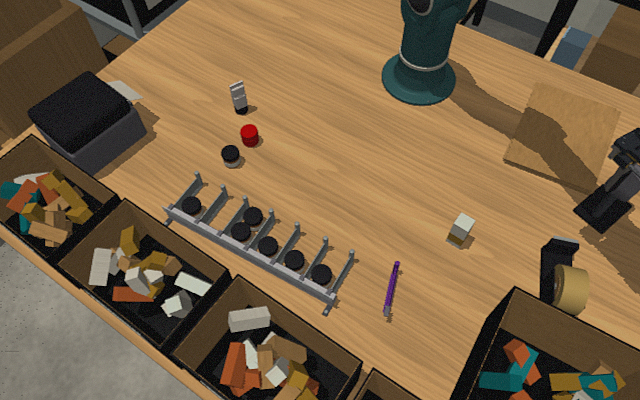

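View pics/top0.png

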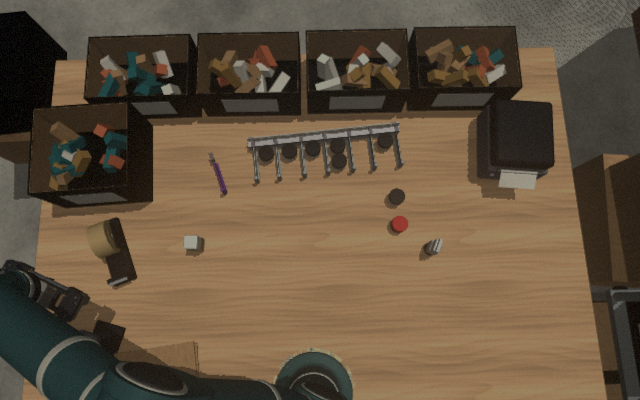

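Top view: the rack's seven posts run from (256,180) to (400,165), and a purple look-alike divider stands at (218,172). Two jars are outside the rack: an amber/black one at (397,197) and a red one at (400,224). The black one fits the description and the red one doesn't. I'll confirm this in a crop and measure.

```bash
cat > h.py <<'E'
import numpy as np, cv2
from station import env, effector, solver, viewer, search_frame, tip_of
def cloud(n,d):
    c=viewer.camera_info(n);K=c["intrinsics"]
    v,u=np.mgrid[0:400,0:640]
    P=np.stack([(u-K[0,2])/K[0,0]*d,-(v-K[1,2])/K[1,1]*d,-d],-1)
    return P@c["rotation"].T+c["eye"]
def proj(n,X):
    c=viewer.camera_info(n);K=c["intrinsics"]
    p=(np.asarray(X)-c["eye"])@c["rotation"]
    return np.stack([K[0,0]*p[...,0]/-p[...,2]+K[0,2],K[1,1]*-p[...,1]/-p[...,2]+K[1,2]],-1)
E
python3 - <<'E'
from h import *
for n in("top","scene"):
    z=np.load(f"{n}0.npz");p=z["p"];X=cloud(n,z["d"])
    a=(slice(110,260),slice(180,450)) if n=="top" else (slice(70,325),slice(150,480))
    im=p[a][...,::-1];k=800/im.shape[1];k=min(k,600/im.shape[0])
    cv2.imwrite(f"pics/{n}crop.png",cv2.resize(im,None,fx=k,fy=k,interpolation=cv2.INTER_CUBIC))
    for (u,v) in ([(397,197),(400,224),(266,153),(290,150),(313,148),(337,145),(339,161),(385,140),(256,180),(300,250)] if n=="top" else [(231,150),(250,130),(252,215)]): print(n,u,v,X[v,u].round(4))
    # posts: max height points 0.045-0.06
for name in("divider_1","jar","carton","tube","rack"):
    for c in("top","scene"):
        print(name,c,[(np.round(r["at"],3).tolist(),round(r["score"],2)) for r in tip_of(c,name)])
E
```

```text
top 397 197 [ 0.5319 -0.2573  0.0476]
top 400 224 [ 0.4531 -0.2606  0.0479]
top 266 153 [0.6766 0.1203 0.0435]
top 290 150 [0.6845 0.0492 0.0415]
top 313 148 [ 0.6877 -0.0192  0.045 ]
top 337 145 [ 0.694  -0.0904  0.0479]
top 339 161 [ 0.6456 -0.0946  0.0443]
top 385 140 [ 0.7058 -0.2334  0.0469]
top 256 180 [0.5946 0.1497 0.0452]
top 300 250 [0.3914 0.0269 0.0044]
scene 231 150 [ 0.5274 -0.2581  0.0427]
scene 250 130 [ 0.4503 -0.2574  0.0447]
scene 252 215 [ 0.6475 -0.094   0.0449]
divider_1 top [([0.567, 0.252, -0.0], 0.77), ([0.598, 0.147, 0.004], 0.75), ([0.603, 0.086, 0.001], 0.73), ([0.616, -0.064, -0.003], 0.67), ([0.608, 0.008, 0.002], 0.55)]
divider_1 scene [([0.617, -0.061, -0.001], 0.83), ([0.598, 0.152, 0.002], 0.71), ([0.564, 0.245, 0.001], 0.62), ([0.612, 0.009, -0.001], 0.55), ([0.603, 0.081, -0.001], 0.51)]
jar top [([0.454, -0.259, -0.002], 0.76), ([0.606, 0.009, 0.002], 0.27)]
jar scene [([0.454, -0.256, 0.002], 0.89), ([0.532, -0.255, 0.001], 0.59)]
carton top [([0.413, 0.322, 0.0], 0.54)]
carton scene [([0.412, 0.327, 0.003], 0.97)]
tube top [([0.381, -0.35, 0.001], 0.72)]
tube scene [([0.381, -0.347, -0.0], 0.87)]
rack top []
rack scene [([0.695, -0.092, -0.003], 0.2)]
```

View pics/topcrop.png

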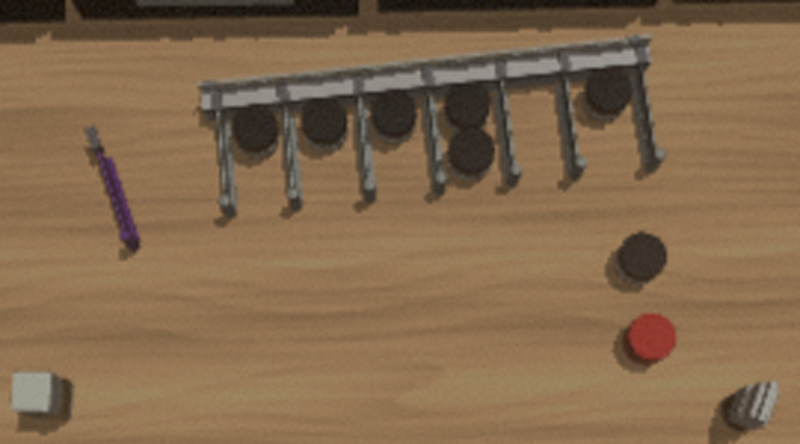

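View pics/scenecrop.png

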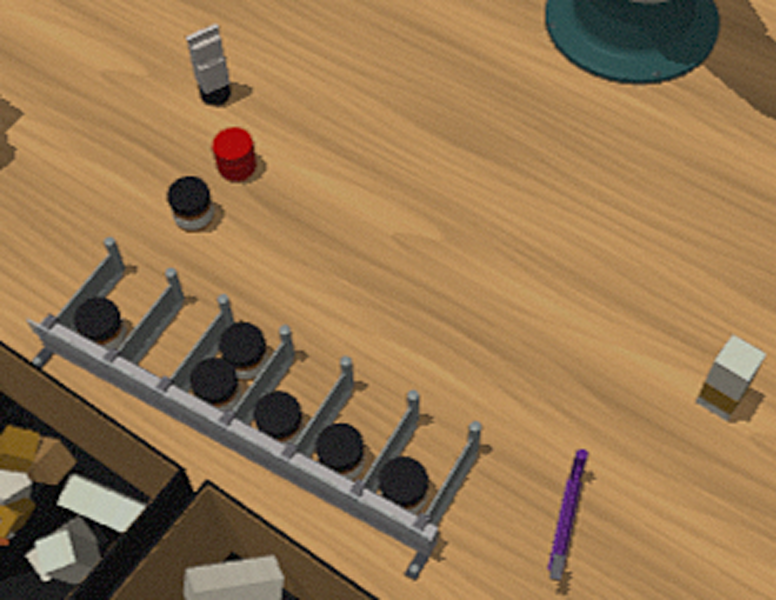

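The crop confirms it: the target is the amber/black jar at (397,197) top, about (0.53,-0.257), and the red one at (0.454,-0.26) must stay. The purple divider at (0.565,0.25) isn't part of the rack, so the first grey post is about (0.598,0.149). Next I'll refine the geometry, shut the fingers, and move above the front of post 1.

```bash
cat >> h.py <<'E'
def cap_fit(n,z,c0,r=0.02,zt=0.05):
    pass
def Rjaw(th):  # tool down, tool x at heading th
    c,s=np.cos(th),np.sin(th)
    return np.array([[c,0,-s],[s,0,c],[0,-1,0]],float)
def lids(p,X,lo=0.033,hi=0.06):
    """dark lids: blobs of black pixels at lid height -> centre xy"""
    m=((p.max(-1)<60)&(X[...,2]>lo)&(X[...,2]<hi)&(X[...,0]>.4)&(X[...,0]<.75)&(X[...,1]<.2)&(X[...,1]>-.32)).astype(np.uint8)
    k,l,st,ce=cv2.connectedComponentsWithStats(m)
    return [(X[l==i][:,:2].mean(0).round(4),st[i,4],ce[i].round(1)) for i in range(1,k) if st[i,4]>25]
E
python3 - <<'E'
from h import *
for n in("top","scene"):
    z=np.load(f"{n}0.npz")
    print(n,*lids(z["p"],cloud(n,z["d"])),sep="\n")
acc=[]
for i in range(5):
    for c in("top","scene"):
        viewer.read_camera(c)
        acc+=[r["at"] for r in tip_of(c,"divider_1") if abs(r["at"][2])<.01]
acc=np.array(acc)
seeds=[(.598,.149),(.603,.083),(.61,.009),(.6165,-.062),(.622,-.135),(.628,-.205),(.635,-.277)]
for s in seeds:
    q=acc[np.linalg.norm(acc[:,:2]-s,axis=1)<.03]
    if len(q): print(s,len(q),np.median(q,0).round(4),q.std(0).round(4))
effector.grasp()
env.reach([0.53,0.15,0.2],Rjaw(0.087))
s=env.sense();print(s["ee_pos"],s["gripper_width"],s["wrist_force"],s["t"])
np.savez("w0.npz",ee=s["ee_pos"],R=s["tcp_rot"])
p,d=viewer.read_camera("wrist");cv2.imwrite("pics/w0.png",p[...,::-1])
E
```

```text
top
(array([ 0.7079, -0.2349]), np.int32(209), array([385.3, 139.6]))
(array([ 0.6722, -0.0924]), np.int32(388), array([337.9, 152.4]))
(array([ 0.6898, -0.0174]), np.int32(202), array([312.4, 147.4]))
(array([0.6838, 0.0514]), np.int32(210), array([289.2, 150. ]))
(array([0.6799, 0.1202]), np.int32(206), array([266. , 151.9]))
(array([ 0.5348, -0.2518]), np.int32(100), array([394.9, 196.3]))
scene
(array([ 0.5371, -0.2538]), np.int32(231), array([229.8, 153.1]))
(array([ 0.708 , -0.2326]), np.int32(282), array([190.6, 205.1]))
(array([ 0.6729, -0.0913]), np.int32(599), array([246.1, 223.8]))
(array([ 0.69  , -0.0158]), np.int32(307), array([267.4, 245.7]))
(array([0.6842, 0.0537]), np.int32(322), array([293.8, 259.6]))
(array([0.6785, 0.1226]), np.int32(338), array([320.8, 273.9]))
(0.598, 0.149) 10 [0.5982 0.1496 0.0023] [0.0022 0.0031 0.0016]
(0.603, 0.083) 10 [ 6.022e-01  8.280e-02 -4.000e-04] [0.0012 0.0019 0.0011]
(0.61, 0.009) 10 [ 6.104e-01  7.600e-03 -1.000e-04] [0.0029 0.0019 0.0019]
(0.6165, -0.062) 10 [ 0.6166 -0.0636 -0.0024] [0.0012 0.0026 0.0014]
[0.52987434 0.15118817 0.20004983] 0.0005232004442803176 [ 0.36735975  0.28748885 -0.17379552] 4.7583
```

View pics/w0.png

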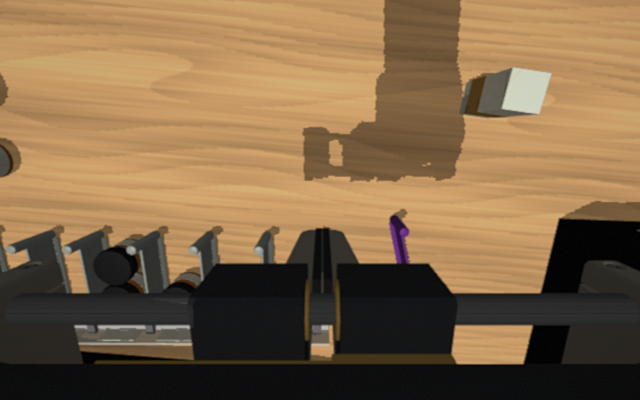

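```bash
cat >> h.py <<'E'
TH=0.0861; xr=np.array([np.cos(TH),np.sin(TH),0]); yr=np.array([-np.sin(TH),np.cos(TH),0]); R0=Rjaw(TH)
P={1:np.array([.5982,.1496,0]),2:np.array([.6022,.0828,0]),3:np.array([.6104,.0076,0]),4:np.array([.6166,-.0636,0])}
def touch(k,z=0.03):
    env.movel(P[k]-.045*xr+[0,0,z],R0,rate=.1)
    env.pause(.2); f0=np.mean([env.sense()["wrist_force"] for _ in range(3)],0)
    d=-.024
    while d<-.002:
        env.movel(P[k]+d*xr+[0,0,z],R0,rate=.05); env.pause(.1)
        s=env.sense();f=(s["wrist_force"]-f0)
        print(k,round(d,4),((s["ee_pos"]-P[k])@xr).round(4),f.round(2))
        if f@xr<-2.5: break
        d+=.0015
    env.movel(P[k]-.045*xr+[0,0,z],R0,rate=.1)
    print("t",env.sense()["t"])
E
python3 - <<'E'
from h import *
env.movel(P[1]-.05*xr+[0,0,.15],R0)
touch(1)
E
```

```text
1 -0.024 -0.0244 [ 0.87 -0.62 -0.41]
1 -0.0225 -0.0225 [ 1.18 -1.3  -0.59]
1 -0.021 -0.021 [ 1.77 -0.87 -0.39]
1 -0.0195 -0.0195 [-0.14 -1.25 -1.63]
1 -0.018 -0.018 [-0.07 -0.52 -0.9 ]
1 -0.0165 -0.0165 [ 1.01 -0.87 -1.77]
1 -0.015 -0.0161 [-4.9  -1.52  2.76]
t 10.0833
```

Post 1 is touched: about 5 N, and the arm stopped at −16 mm, exactly post radius plus half a pad. On to posts 2 and 3.

Run:
```python
from h import *
touch(2); touch(3)
env.movel(env.sense()["ee_pos"]+[-.03,0,.15],R0)
```

```text
2 -0.024 -0.0243 [-0.69  0.26 -0.99]
2 -0.0225 -0.0226 [-0.14  0.59  0.26]
2 -0.021 -0.021 [-0.81  0.15  0.01]
2 -0.0195 -0.0195 [-0.94  0.92  0.72]
2 -0.018 -0.018 [0.27 0.81 0.93]
2 -0.0165 -0.0165 [-0.36 -0.23  0.73]
2 -0.015 -0.015 [-0.29 -0.07 -0.1 ]
2 -0.0135 -0.0146 [-4.2   0.65  3.44]
t 14.6833
3 -0.024 -0.0243 [-0.37  0.69  0.36]
3 -0.0225 -0.0225 [-0.66 -0.36  0.57]
3 -0.021 -0.021 [ 0.23 -0.11  0.64]
3 -0.0195 -0.0195 [ 0.96  0.42 -0.41]
3 -0.018 -0.018 [ 0.81 -1.31  0.09]
3 -0.0165 -0.0167 [ 0.31 -0.94 -0.29]
3 -0.015 -0.0166 [-4.65 -0.85  4.64]
t 19.0083
```

All three posts were touched in order. Now I'll turn the tool, hover to the right of the jar and refine its position.

```bash
cat >> h.py <<'E'
RL=Rjaw(TH+np.pi/2)
def wcloud(s,d):
    c=viewer.camera_info("wrist");K=c["intrinsics"];T=c["T_tool_cam"]
    v,u=np.mgrid[0:400,0:640]
    Q=np.stack([(u-K[0,2])/K[0,0]*d,-(v-K[1,2])/K[1,1]*d,-d],-1)@T[:3,:3].T+T[:3,3]
    return Q@s["tcp_rot"].T+s["ee_pos"]
def lidcirc(X,near,zlo=.03,zhi=.056,rad=.035):
    m=(X[...,2]>zlo)&(X[...,2]<zhi)&(np.hypot(X[...,0]-near[0],X[...,1]-near[1])<rad)
    q=X[m][:,:2]
    (c,r)=cv2.minEnclosingCircle(q.astype(np.float32)) if len(q)>5 else ((0,0),0)
    return np.round(c,4),round(r,4),len(q),q.mean(0).round(4) if len(q) else None
def rk(p):
    v=np.r_[np.asarray(p)[:2],0]-(P[3]+P[4])/2; return np.round([v@xr,v@yr],4)   # rack-frame rel. to gap-3 mouth
E
python3 - <<'E'
from h import *
print(solver.inverse_kinematics([.54,-.32,.2],RL))
env.reach([.54,-.33,.2],RL)
s=env.sense();print(s["ee_pos"],s["joint_positions"].round(2),s["t"])
p,d=viewer.read_camera("wrist");cv2.imwrite("pics/w1.png",p[...,::-1])
print("wrist",lidcirc(wcloud(s,d),(.533,-.255)))
for n in("top","scene"):
    p,d=viewer.read_camera(n);cv2.imwrite(f"pics/{n}1.png",p[...,::-1]);print(n,lidcirc(cloud(n,d),(.533,-.255)))
    print([(np.round(r["at"],3).tolist(),round(r["score"],2)) for r in tip_of(n,"jar")])
E
```

```text
[-0.3470283   0.83819199  1.34445328  1.72807614 -0.85157006  1.29788534
 -1.86474484]
[ 0.54003332 -0.32978769  0.19980954] [-0.33  0.85  1.34  1.71 -0.86  1.31 -1.85] 23.1
wrist (array([0, 0]), 0, 0, None)
top (array([ 0.5348, -0.2565]), 0.0237, 188, array([ 0.5325, -0.2563]))
[([0.455, -0.256, -0.001], 0.73), ([0.608, 0.01, -0.002], 0.64), ([0.536, -0.255, 0.002], 0.63)]
scene (array([ 0.5369, -0.2588]), 0.0253, 258, array([ 0.5377, -0.2549]))
[([0.535, -0.257, -0.004], 0.69), ([0.452, -0.26, -0.001], 0.55), ([0.646, -0.089, -0.001], 0.28)]
```

View pics/w1.png

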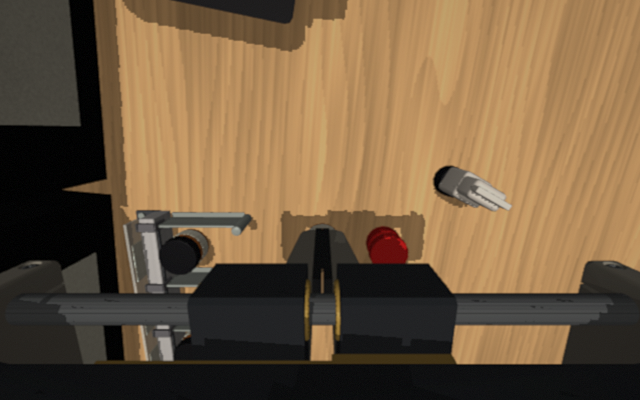

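View pics/scene1.png

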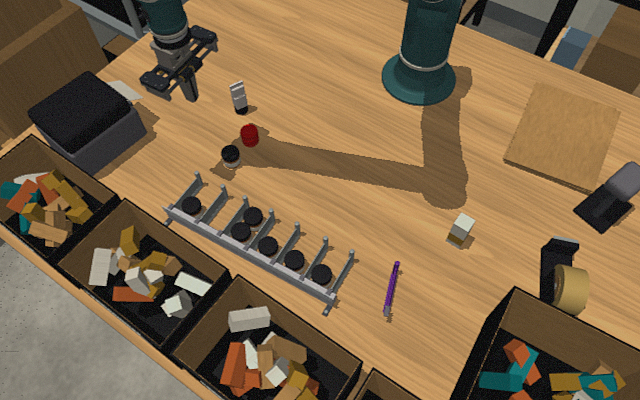

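Jar centre is about (0.535,-0.256), agreed by both cameras to about 2 mm. Lower on its right side and push left, parallel to the posts, checking on the way.

```bash
cat >> h.py <<'E'
def seejar(near,tag):
    out=[]
    for n in("top","scene"):
        p,d=viewer.read_camera(n);cv2.imwrite(f"pics/{n}{tag}.png",p[...,::-1])
        L=lidcirc(cloud(n,d),near); print(n,L,rk(L[3]) if L[2] else "")
        print([(np.round(r["at"],3).tolist(),rk(r["at"]),round(r["score"],2)) for r in tip_of(n,"jar") if np.hypot(*(np.array(r["at"])[:2]-near[:2]))<.04])
E
python3 - <<'E'
from h import *
J=np.array([.535,-.256,0]);print(rk(J))
a=J-.062*yr
env.movel(a+[0,0,.1],RL); env.movel(a+[0,0,.014],RL,rate=.1)
# push 80 mm of jar travel
env.movel(J-.033*yr+.08*yr+[0,0,.014],RL,rate=.07); env.pause(.2)
s=env.sense();print(s["ee_pos"],s["wrist_force"],s["t"])
seejar(J+.08*yr,2)
E
```

```text
[-0.0978 -0.2204]
[ 0.53085876 -0.20928926  0.01393233] [ 0.55103004  0.92108393 -0.38016581] 27.0917
top (array([ 0.5236, -0.1731]), 0.0214, 129, array([ 0.5217, -0.1717])) [-0.1038 -0.1353]
[([0.531, -0.173, 0.002], array([-0.0943, -0.137 ]), 0.51)]
scene (array([ 0.5318, -0.1811]), 0.0288, 312, array([ 0.532 , -0.1776])) [-0.0941 -0.142 ]
[([0.527, -0.176, -0.002], array([-0.0989, -0.14  ]), 0.82)]
```

View pics/scene2.png

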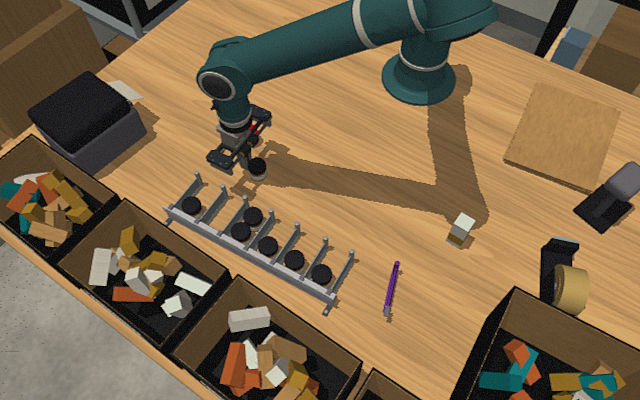

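View pics/top2.png

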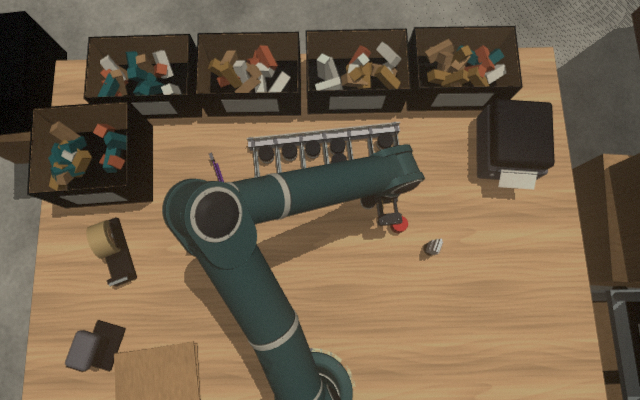

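The jar tracks the finger, staying 98 mm before the posts with no sideways drift. Continue to the gap centreline.

Run:
```python
from h import *
G=(P[3]+P[4])/2
T=G-.098*xr
env.movel(T-.033*yr+[0,0,.014],RL,rate=.07); env.pause(.2)
s=env.sense();print(rk(s["ee_pos"]),s["wrist_force"],s["t"])
seejar(T,3)
```

```text
[-0.098  -0.0331] [-0.5042355  -0.64227187 -0.39496629] 29.65
top (array([ 0.5023, -0.0314]), 0.0161, 56, array([ 0.5025, -0.0304])) [-0.1108  0.0072]
[([0.516, -0.035, -0.001], array([-0.0975,  0.0018]), 0.58)]
scene (array([ 0.5194, -0.042 ]), 0.0285, 323, array([ 0.5196, -0.0384])) [-0.0944 -0.0023]
[([0.516, -0.035, -0.003], array([-0.0983,  0.0011]), 0.73)]
```

View pics/scene3.png

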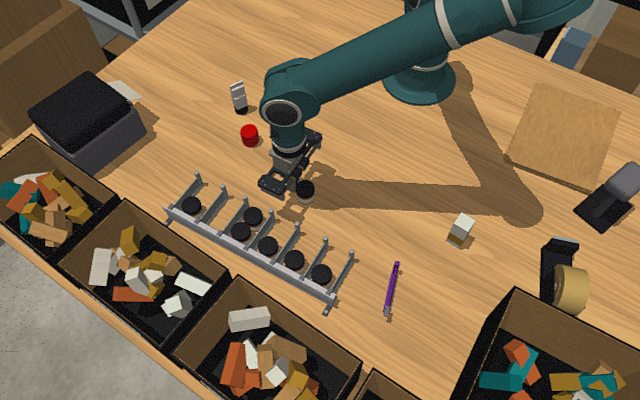

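Jar is aligned within about 1–2 mm. Back off, rise, go round to the robot side with the tool facing into the gap, and check with a clear view.

Run:
```python
from h import *
G=(P[3]+P[4])/2; T=G-.098*xr
p=env.sense()["ee_pos"]
env.movel(p-.03*yr,rate=.1); env.movel(p-.03*yr+[0,0,.12],rate=.15)
env.reach(T-.11*xr+[0,0,.15],R0)
s=env.sense();print(s["ee_pos"],s["joint_positions"].round(2),s["t"])
p,d=viewer.read_camera("wrist");cv2.imwrite("pics/w4.png",p[...,::-1])
seejar(T,4)
acc=[]
for c in("top","scene"):
    acc+=[r["at"] for r in tip_of(c,"divider_1")]
print([(np.round(a,3).tolist(),rk(a)) for a in acc])
```

```text
[ 0.40606728 -0.04599293  0.14969699] [ 1.12  0.48 -1.29  2.17  0.6   0.92  1.13] 33.9583
top (array([ 0.5342, -0.028 ]), 0.0088, 7, array([ 0.5351, -0.027 ])) [-0.078   0.0077]
[]
scene (array([ 0.5167, -0.0365]), 0.0239, 287, array([ 0.5188, -0.0356])) [-0.095   0.0006]
[([0.514, -0.037, -0.003], array([-0.1003, -0.0002]), 0.82)]
[([0.601, 0.082, 0.004], array([-0.0026,  0.1105])), ([0.57, 0.248, 0.001], array([-0.0201,  0.2792])), ([0.607, 0.008, 0.001], array([-0.0031,  0.0359])), ([0.617, -0.066, -0.002], array([ 0.0003, -0.0386])), ([0.6, 0.148, 0.006], array([0.0016, 0.1766])), ([0.617, -0.058, -0.001], array([ 0.001 , -0.0304])), ([0.614, 0.011, -0.004], array([0.0043, 0.0386])), ([0.565, 0.247, 0.0], array([-0.0248,  0.2783])), ([0.595, 0.153, 0.003], array([-0.0026,  0.1822])), ([0.603, 0.079, 0.0], array([-0.0013,  0.1078])), ([0.383, -0.347, 0.001], array([-0.2569, -0.2978]))]
```

```bash
python3 -c "
import cv2,numpy as np
a=cv2.imread('pics/top4.png')[110:260,200:430];b=cv2.imread('pics/scene4.png')[120:330,180:400]
cv2.imwrite('pics/c4.png',cv2.resize(b,None,fx=2.8,fy=2.8));cv2.imwrite('pics/c4t.png',cv2.resize(a,None,fx=3,fy=3))"
```

```text
(no output)
```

View pics/c4.png

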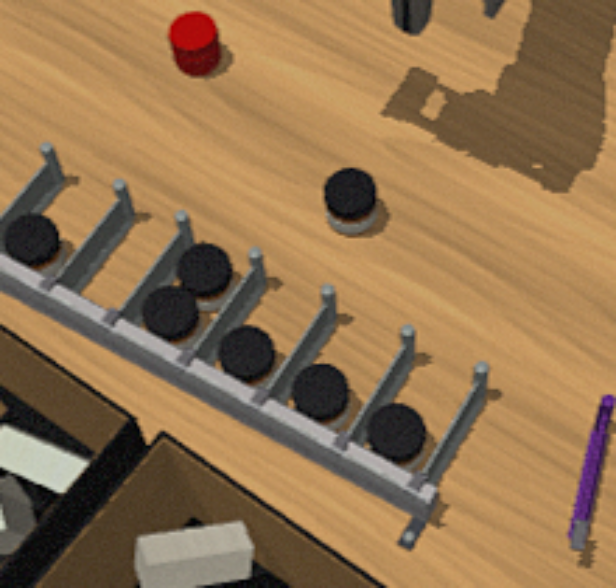

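View pics/c4t.png

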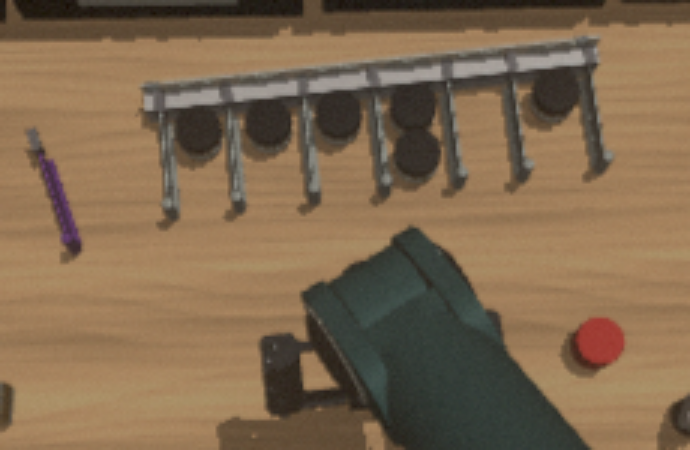

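Clear view: jar upright at crop (350,205), about 98 mm before the line on gap 3's centreline within 1 mm. Push straight in, with a check just before the mouth.

Run:
```python
from h import *
G=(P[3]+P[4])/2; T=G-.098*xr
env.movel(T-.06*xr+[0,0,.12],R0); env.movel(T-.06*xr+[0,0,.014],R0,rate=.1)
env.movel(G-.03*xr-.033*xr+[0,0,.014],R0,rate=.06); env.pause(.2)
s=env.sense();print(rk(s["ee_pos"]),s["wrist_force"],s["t"])
seejar(G-.03*xr,5)
p=cv2.imread('pics/scene5.png')[120:330,180:400];cv2.imwrite('pics/c5.png',cv2.resize(p,None,fx=2.8,fy=2.8))
```

```text
[-0.063  -0.0001] [-0.45501526 -0.51844247  0.25073667] 37.9917
top (array([0, 0]), 0, 0, None) 
[]
scene (array([ 0.579 , -0.0294]), 0.0297, 356, array([ 0.5841, -0.0295])) [-0.0294  0.001 ]
[([0.585, -0.032, -0.001], array([-0.0285, -0.0014]), 0.56)]
```

View pics/c5.png

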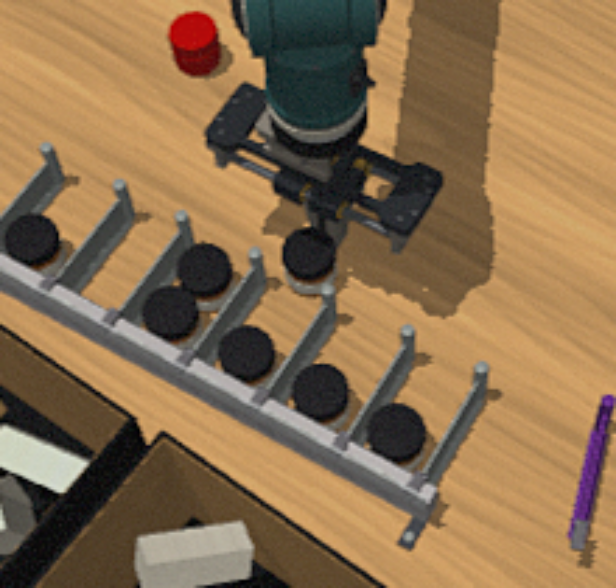

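The jar is centred at the gap's mouth. Push it home in small force-watched steps.

Run:
```python
from h import *
G=(P[3]+P[4])/2
f0=np.mean([env.sense()["wrist_force"],(env.pause(.1),env.sense()["wrist_force"])[1],(env.pause(.1),env.sense()["wrist_force"])[1]],0)
env.movel(G+(.018-.033)*xr+[0,0,.014],R0,rate=.05)
for x in np.arange(.020,.036,.002):
    env.movel(G+(x-.033)*xr+[0,0,.014],R0,rate=.03);env.pause(.15)
    s=env.sense();f=s["wrist_force"]-f0;print(x.round(4),rk(s["ee_pos"]),f.round(2))
    if f@xr<-4: break
seejar(G+.03*xr,6); print(s["t"])
p=cv2.imread('pics/scene6.png')[120:330,180:400];cv2.imwrite('pics/c6.png',cv2.resize(p,None,fx=2.8,fy=2.8))
```

```text
0.02 [-0.013  -0.0001] [-0.06 -0.01  0.45]
0.022 [-0.0109  0.    ] [ 1.08  0.56 -0.17]
0.024 [-0.0089  0.    ] [ 0.22 -0.28 -1.14]
0.026 [-0.0069  0.    ] [-0.17  0.87  0.16]
0.028 [-0.0049  0.    ] [-0.13 -0.15 -0.05]
0.03 [-0.0029  0.    ] [-0.66 -0.55 -0.65]
0.032 [-0.0024 -0.    ] [-4.84 -0.86  3.04]
top (array([0, 0]), 0, 0, None) 
[]
scene (array([ 0.6433, -0.0254]), 0.0349, 410, array([ 0.6464, -0.0248])) [0.0331 0.0004]
[([0.643, -0.024, -0.004], array([0.0301, 0.0017]), 0.77)]
42.3
```

View pics/c6.png

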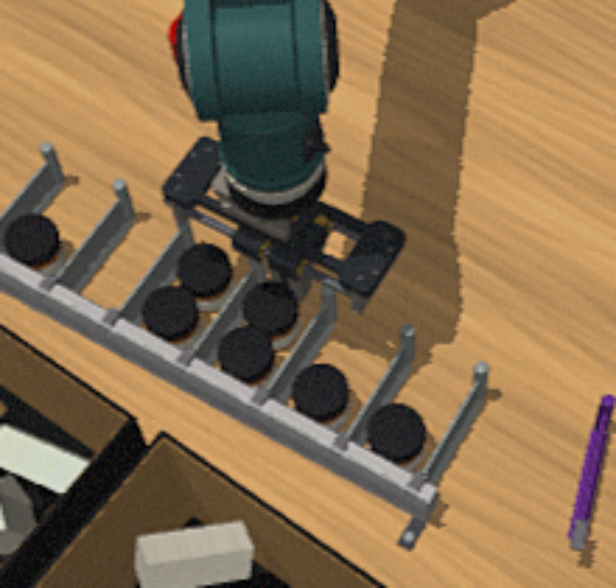

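Home: the force rose and the arm stopped with the jar at +30 mm. Back straight out and check with a clear view.

Run:
```python
from h import *
G=(P[3]+P[4])/2
env.movel(G-.09*xr+[0,0,.014],R0,rate=.08); env.movel(G-.17*xr+[0,0,.15],R0); env.pause(.2)
seejar(G+.03*xr,7)
for n in("top","scene"):
    p,d=viewer.read_camera(n);X=cloud(n,d);print(n,*[(*l[0],l[1],rk(l[0])) for l in lids(p,X)],sep="\n")
    print({k:[np.round(r["at"],3).tolist() for r in tip_of(n,k)] for k in("carton","tube")})
print(env.sense()["t"])
p=cv2.imread('pics/scene7.png')[70:330,150:480];cv2.imwrite('pics/c7.png',cv2.resize(p,None,fx=2.3,fy=2.3))
p=cv2.imread('pics/top7.png')[110:260,200:430];cv2.imwrite('pics/c7t.png',cv2.resize(p,None,fx=3,fy=3))
```

```text
top (array([ 0.6509, -0.031 ]), 0.0317, 240, array([ 0.6478, -0.0256])) [ 0.0344 -0.0006]
[([0.646, -0.021, 0.0], array([0.0334, 0.004 ]), 0.56)]
scene (array([ 0.6445, -0.0251]), 0.035, 364, array([ 0.6494, -0.0253])) [ 0.036  -0.0004]
[([0.643, -0.025, -0.002], array([0.0297, 0.0007]), 0.85)]
top
(np.float64(0.7069), np.float64(-0.2322), np.int32(175), array([ 0.0755, -0.2115]))
(np.float64(0.6719), np.float64(-0.0925), np.int32(367), array([ 0.0526, -0.0693]))
(np.float64(0.668), np.float64(-0.0212), np.int32(375), array([0.0549, 0.0021]))
(np.float64(0.6832), np.float64(0.0514), np.int32(194), array([0.0763, 0.0731]))
(np.float64(0.6775), np.float64(0.1218), np.int32(182), array([0.0766, 0.1437]))
{'carton': [[0.415, 0.324, 0.003]], 'tube': [[0.385, -0.352, -0.003]]}
scene
(np.float64(0.7078), np.float64(-0.2328), np.int32(277), array([ 0.0763, -0.2122]))
(np.float64(0.6731), np.float64(-0.0912), np.int32(596), array([ 0.0539, -0.0681]))
(np.float64(0.6688), np.float64(-0.0199), np.int32(602), array([0.0558, 0.0033]))
(np.float64(0.684), np.float64(0.0538), np.int32(321), array([0.0773, 0.0754]))
(np.float64(0.6785), np.float64(0.1228), np.int32(337), array([0.0777, 0.1447]))
{'carton': [[0.415, 0.326, 0.004]], 'tube': [[0.382, -0.348, 0.001], [0.618, -0.062, -0.001]]}
45.6583
```

View pics/c7.png

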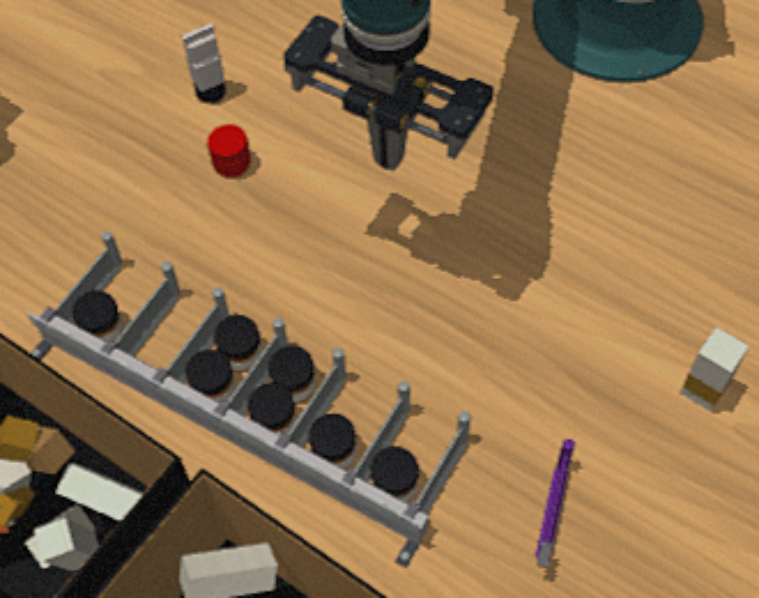

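View pics/c7t.png

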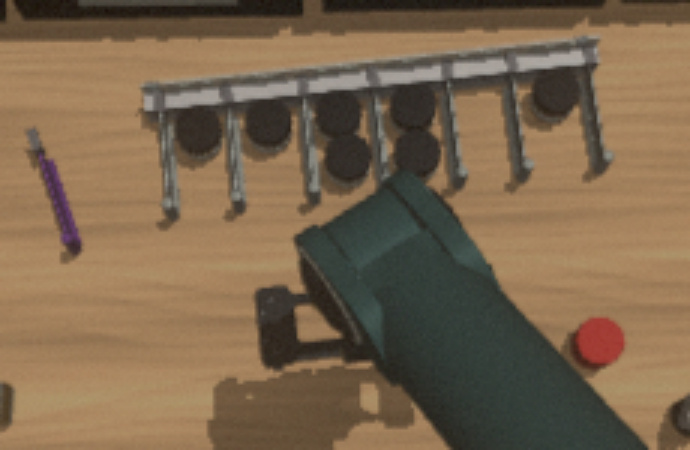

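The new jar stands in the third gap touching the jar behind it, both upright. Nothing else has visibly moved, so I'm handing in.

```bash
python3 -c "
from station import workorder
print(workorder.finish_job())"
```

```text
the job is handed in; nothing more can be done
None
```

The jar is put away in the third gap, home against the jar already there, and the job is handed in. The robot's clock read 45.7 s at the last check, within the 72 s limit. The hand-in gives no verdict, so these are my own checks.

- **Posts:** I touched posts 1, 2 and 3 from the front, in that order, with the shut fingertips. Each contact read about 4–5 N, and the arm stopped within about 1.5 mm of the expected contact point.
- **Jar:** I pushed the amber jar about 220 mm left along the rack's front, then straight into the third gap. I stopped when the force rose to about 4.8 N.
- **Last look:** The jar is upright and on the gap's centreline within a few mm. Its centre is about 30 mm behind the posts, touching the jar behind it.
- **Bystanders:** The other jars, the carton and the tube measured within 4 mm of where they started. The red jar and the purple divider were checked by eye only and look unmoved.
- **Checks that disagreed:** The cameras differed by up to about 4 mm on the jar's final position. The network once reported a false "tube" at the fourth post. When the arm hid the jar, the top camera's lid fit was wrong or found nothing, so I used the scene camera there.

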